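# Eject the test tile and hang it on the free peg

### The arm

A 7-joint arm with a two-finger parallel gripper is mounted at the origin on the work surface. World frame = base frame: x ahead of the robot, y to its left, z up, the work surface at z = 0. Lengths are in m, angles in rad, forces in N, time in s.
With the tool pointing down it reaches from about 0.4 to 0.875 m from the base axis. Payload 19.3 kg.
Tool frame: the origin (TCP) lies at the very end of the fingers, on their centre line; the grasp point (between the pads) lies 19 mm behind it; z points along the fingers, y is the line along which they close (so a half turn about z gives the same grasp; the last joint's range is limited). The gripper opens to 85 mm and grips with 20 to 120 N. Pads are 22 mm wide; open, the fingers measure 114 mm over their backs; the gripper's body (76 mm by 85 mm) begins 54 mm behind the grasp point. The pads swing forward as they close: fully open they stand 13 mm farther back than shut.
Start: joints at [-1.34, 0.521, -0.036, 1.599, 0.021, 1.021, -0.113], TCP at [0.185, 0.597, 0.231] pointing down, gripper open.
Joint ranges: [-2.91, 2.91], [-0.3, 2.13], [-1.5, 1.42], [0.17, 2.43], [-1.26, 4.41], [0.16, 1.93], [-2.52, 2.52]. Speed limits (rad/s): [1.89, 1.89, 2.39, 2.39, 3.01, 3.01, 3.01].

### API

Orientations are given as [roll, pitch, yaw] about the fixed x, y, z axes, in that order (R = Rz(yaw) Ry(pitch) Rx(roll)).
In Python, from workcell import observe, grab_frame, job_done gives the robot as it stands.
- The arm moves only by the tool move_arm, never from a script. Its argument "plan" is a list that holds one entry, the list of rows, each a list of 7 numbers: the shift along the tool's x, y, z each as a share of 0.02 m, from -1 to 1, then the turn, a rotation vector about the tool's x, y, z each as a share of 6 degrees, from -1 to 1, then the opening, from -1 (shut) to 1 (fully open). A call has exactly 10 rows; each row shifts and turns the commanded pose from where the row before left it, along the tool's axes as they then stand; what a row does not reach is not made up. A row lasts 1/10 s, in which the tool goes at most 50 mm and 8.59 degrees, less where a joint would pass 70% of its speed; a pose out of reach is approached as far as the arm can. A call with a number of a shift or a turn outside -1 to 1 is refused whole. A call with a gripper value outside its range is refused whole. The fingers move at their own pace and stop on an object; "grip_force" is the grip in N (left out, the last holds). Time passes only in rows, so rows that do not move let the fingers close, or fill a call up. It gives the time, the measured TCP pose, the force, the opening and the grip force at its end, in the units of the state.
- observe(): the state, without advancing time (a new reading comes with each control period).
- grab_frame(name): name is "side" or "top"; returns a dict with "color" (400x640x3 uint8, red, green, blue), "intrinsics" (3x3 intrinsics, pixels), "position" and "orientation" of the camera in the world. Camera axes: x right, y down, z forward; pixel columns grow to the right and rows downward; lengths in m; the calibration is good to about 2 mm. A picture is of the moment at which its call begins. There is no depth.
- job_done(): hands the job in; it is judged then, once.
The state is a dict: "clock": time; "qpos": joint angles; "qd": joint speeds; "joint_efforts": joint torques, N m; "position": TCP position; "tool_rot": TCP orientation; "force": force on the tool from outside, world axes, zero at the start; "moment": the same for the moment, N m; "grip_width": finger opening in m; "finger_force": force on a finger pad.
Only numpy, scipy, OpenCV 4.12 (cv2) and the standard library are available. Lean on these libraries where they do the work, as an engineer would, in place of code of your own. Each camera call takes 0.05 s, during which the arm holds its last target. There are 200 camera calls.

### The job

Push the thumb plate of the spring ejector fully home so that the test tile comes out of its sleeve into the open trough, and let the slide spring back. Then take the tile by its top edge and hang it by its hole on the free peg of the rack. Do not drop the tile, tip it over or set it on the shelf, and leave the jar and scraper beside the ejector and the cup behind the rack where they are.

Things in the scene. Friction and masses are not known exactly. Their poses are not given: they have to be found in the camera images.
- ejector: Spring ejector cassette fixed to the shelf, aluminium on a 70 x 275 x 10 mm base. Origin: shelf level under the centre of the closed sleeve; z up; the slide pushes along +y. Sleeve (two walls and a roof, ends open): y -34 to +34 mm, 33 mm wide, top at z = 122 mm, slot 13 mm wide, slot floor z = 10 mm. An open trough follows at +y, the slide's thumb plate stands at the -y end.
- trough (a point): Point on the trough's floor (10 mm above the shelf) where the ejected tile's bottom middle comes to stand, 72 mm along the cassette's +y. The open-topped trough runs on from the sleeve, y +34 to +113 mm, same 13 mm slot; its walls are 10 mm thick and reach z = 50 mm; far end closed.
- slide (a joint): Travel of the ejector slide in m: 0 out (its spring keeps it there), 0.078 fully in, at its stop; the tile then stands wholly in the trough. The spring takes about 2 N to start and 11 N at the stop and brings the slide back when it is let go; the tile stays in the trough.
- slide_face (a point): Point to push on, rear (-y) face of the slide's upright steel thumb plate (44 mm wide, 10 mm thick, z = 13 to 97 mm); moves with the slide. It is at z = 80 mm, 132 mm behind the cassette's origin when out. Fully in, the plate stops about 10 mm short of the 122 mm tall sleeve: push its upper part so that the gripper's body stays above the sleeve.
- tile: Ochre stoneware test tile, a plate 10 mm thick (x), 60 mm wide (y), 100 mm tall (z), about 0.13 kg, with one hole. Origin: middle of its bottom edge. It starts upright inside the closed sleeve on the slot floor, axes along the cassette's. Ejected, it stands in the trough, 60 mm above the trough walls, to be pinched across its thickness from above. Front and back alike.
- tile_hole (a point): Centre of the tile's hole: 16 mm diameter, straight through the thickness, 34 mm below the top edge, on the tile's middle line.
- rack: Pine sample rack fixed to the shelf: base 90 x 290 x 12 mm, two posts 142 mm high, and a bar (14 mm thick, z = 112 to 142 mm) along its y, its front face 23 mm to +x of the origin. Origin: shelf level, about the base's centre. Three steel pegs 85 mm apart stick out of the bar towards the robot (rack -x); which one is free varies.
- peg_free: The free steel peg, 7 mm thick, 55 mm long. Origin: its root, on the bar's front face, 135 mm above the shelf. It points along its own -x and rises 8 degrees (0.14 rad) to its tip; z up, y along the bar.
- peg_tip (a point): Centre of the tip of the free peg.
- peg_b: A peg like the free one, with a test tile of the same size hanging on it 24 mm from the root (it swings on the peg if bumped; its top edge is about 168 mm above the shelf, so carry over it or round it). Origin at its root.
- peg_c: Another peg with a hanging tile, same as peg_b.
- jar: Bystander: small lidded glass jar, 42 mm across, 60 mm high, about 70 mm to the cassette's +x side beside the sleeve. Origin: its underside.
- scraper: Bystander: scraper lying flat, about 36 x 140 x 14 mm, about 75 mm to the cassette's -x side. Origin: its underside.
- cup: Bystander: white ceramic cup, 72 mm across, 75 mm high, standing behind the rack (on its +x side). Origin: its underside.

How it is judged:
On the way:
1. the slide is pushed home (at least 70 of its 78 mm) and the tile stands upright in the open trough, clear of the sleeve (value of joint slide above 0.07 m and y of tile in the frame of ejector above 0.064 m and z of tile in the frame of ejector below 0.018 m and angle between tile's own z axis and vertical below 0.2 rad), for 0.1 s.
At the end, for the whole second after the job is handed in: The tile hangs still and upright (within 0.25 rad) with the free peg through its hole: hole centre between 3 and 54 mm out from the peg's root, within 8 mm sideways and 10 mm in height of the root, its weight on the peg; the slide is back out (within 6 mm) (x of tile_hole in the frame of peg_free between -0.054 and -0.003 m and y of tile_hole in the frame of peg_free between -0.008 and 0.008 m and z of tile_hole in the frame of peg_free between -0.01 and 0.01 m and angle between tile's own z axis and vertical below 0.25 rad and contact force between tile and peg_free above 0.3 N and linear speed of tile below 0.03 m/s and value of joint slide below 0.006 m); the robot touches nothing.
It fails at once if the tile is tipped over (more than 0.6 rad) (angle between tile's own z axis and vertical above 0.6 rad).
It fails at once if the tile is brought down onto the shelf (bottom edge below 6 mm) (height (world z) of tile below 0.006 m).
It fails at once if the jar, the scraper or the cup is moved more than 30 mm (distance of any of jar, scraper, cup from where it was at the start of the episode above 0.03 m).
It also fails if it takes over 64 s, if anything falls off the work surface, if the arm or the gripper's body presses on something with over 40 N, if the wrist force passes 120 N, or if a joint passes its speed limit or range.

## Working session

There is one attempt and no reset: what is moved stays moved. The work goes in short steps, Python scripts to look and compute and a tool call to move; the robot and the scene stay as the last step left them, time stands still between calls to the robot, and variables do not carry over. Pictures are saved under pics/ and viewed, at most 10 in all, crops included, and the job is handed in when it is done.

Besides the shell and the picture viewer there is one more tool, called after "Emit:" as name(argument=value, ...) on one line, values as JSON. move_arm: Moves the arm, as the interface text tells. Shift numbers are shares of 0.02 m and turn numbers shares of 6 degrees, none past 1 either way. Its arguments: {"type":"object","properties":{"plan":{"type":"array"},"grip_force":{"type":"number"}},"required":["plan"]}

```bash
mkdir -p pics
cat > h.py <<'E'
import numpy as np, cv2
from workcell import observe, grab_frame, job_done
def snap(n,f):
    g=grab_frame(n); cv2.imwrite(f'pics/{f}.png',g['color'][:,:,::-1]); return g
E
python3 - <<'E'
from h import *
print(observe())
for n in('side','top'):
    g=snap(n,n+'0'); print(n,{k:v for k,v in g.items() if k!='color'})
    np.save(n+'.npy',{k:v for k,v in g.items() if k!='color'},allow_pickle=True)
E
```

```text
{'clock': 0.0, 'qpos': array([-1.3402214 ,  0.52201473, -0.03630808,  1.59996758,  0.02118285,
        1.02110343, -0.11284341]), 'qd': array([ 0.00033113, -0.00182287, -0.00044096,  0.00123943,  0.00080238,
       -0.00026692,  0.00058447]), 'joint_efforts': array([-1.86405041e-04, -9.27069855e+01,  1.97960861e+00, -3.69949043e+01,
        1.78214035e-02,  7.94960040e-03, -2.51611544e-05]), 'position': array([0.18510812, 0.59662389, 0.23073997]), 'tool_rot': array([-3.14048635e+00,  7.34763745e-05,  2.84073793e+00]), 'force': array([0.94690629, 0.26693676, 0.02062924]), 'moment': array([ 0.00775382, -0.00166863, -0.04299269]), 'finger_force': 0.0, 'grip_width': 0.08505241981959431}
side {'intrinsics': array([[490.22358088,   0.        , 315.28152439],
       [  0.        , 490.22358088, 197.35967516],
       [  0.        ,   0.        ,   1.        ]]), 'position': array([ 0.09852057, -0.63529726,  0.69669485]), 'orientation': array([-2.19274354e+00, -1.18138406e-03, -6.26222423e-01])}
top {'intrinsics': array([[366.8125764 ,   0.        , 321.6977198 ],
       [  0.        , 366.8125764 , 197.11388205],
       [  0.        ,   0.        ,   1.        ]]), 'position': array([0.44436758, 0.02788208, 0.91446769]), 'orientation': array([-3.00458512, -0.01798841, -1.59582405])}
```

View pics/side0.png

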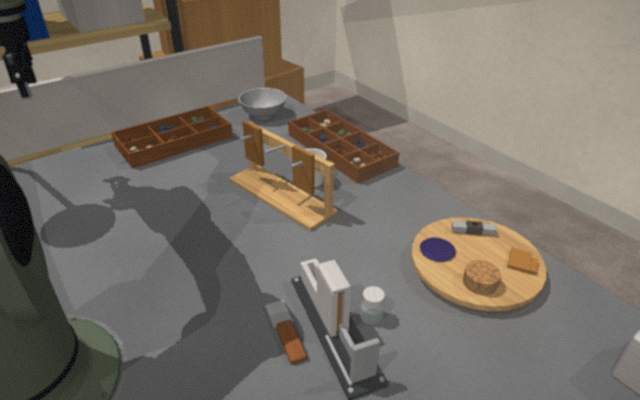

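View pics/top0.png

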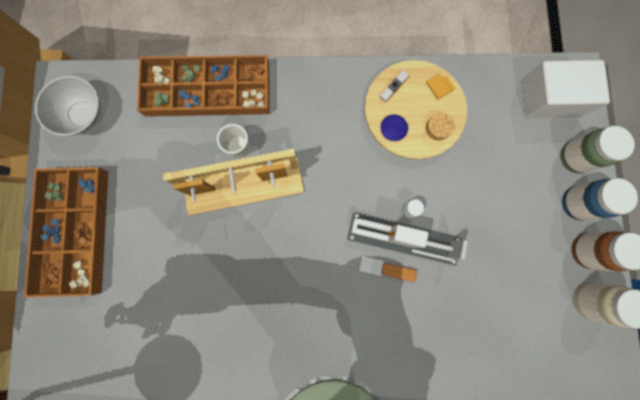

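The side view shows the ejector at about (335,320) and the rack at (285,170). In the top view the ejector is at (408,238), and the rack's free peg looks like the middle one, at (233,180). I'll enlarge both.

Run:
```python
from h import *
s=cv2.imread('pics/side0.png');t=cv2.imread('pics/top0.png')
def c(im,x,y,w,h,k): return cv2.resize(im[y:y+h,x:x+w],None,fx=k,fy=k,interpolation=cv2.INTER_CUBIC)
# ejector: top crop 4.. ; side crop
a=c(t,335,195,150,90,5); cv2.imwrite('pics/ej_top.png',a)
b=c(s,260,240,140,155,3.8);r=c(s,220,110,130,125,4)
o=np.zeros((600,800,3),np.uint8)
b=c(s,265,245,130,150,4); cv2.imwrite('pics/ej_side.png',b)
r1=c(t,155,120,160,100,4); cv2.imwrite('pics/r.png',cv2.resize(r1,None,fx=1.25,fy=1.25))
```

```text
(no output)
```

View pics/ej_top.png

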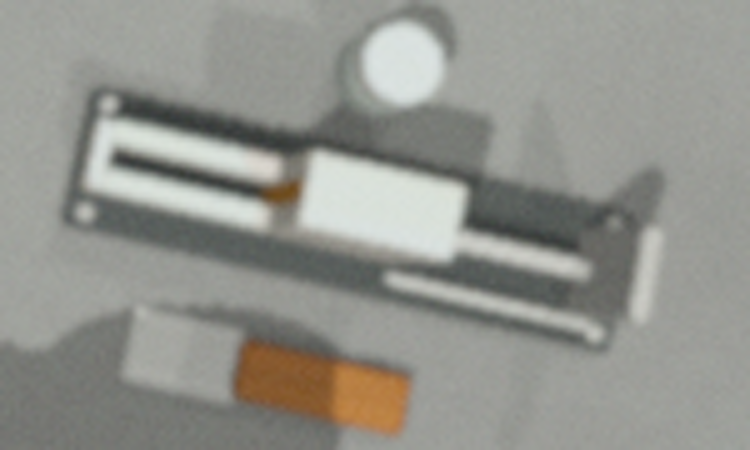

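View pics/ej_side.png

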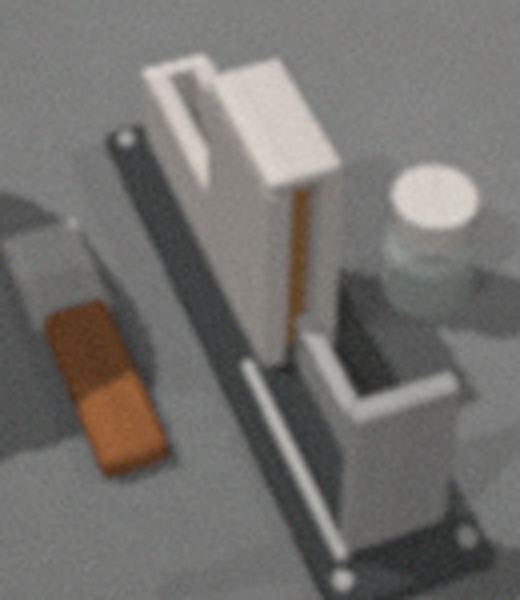

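View pics/r.png

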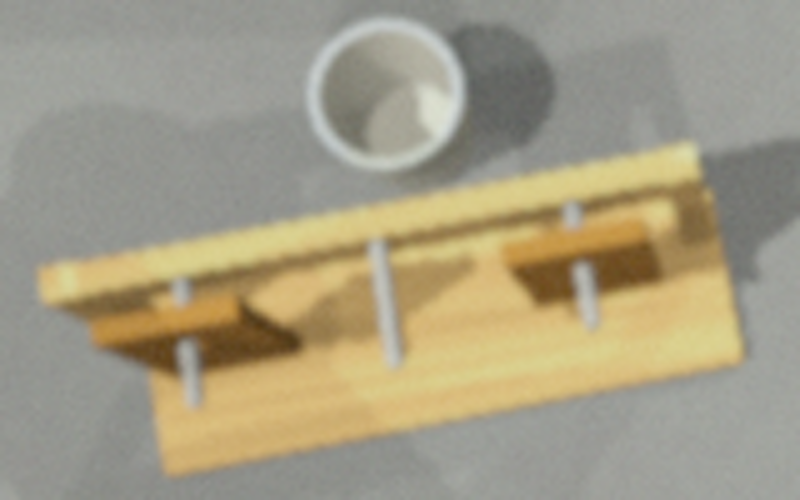

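The ejector crops show the plate at the -y end (top px 464,250) with the trough to the left. The rack crop shows the middle peg is free, root (230.4,168), tip (234,193). Next is fitting poses to these pixels.

```bash
cat >> h.py <<'E'
from scipy.spatial.transform import Rotation as R
from scipy.optimize import least_squares
def proj(n,P):
    g=np.load(n+'.npy',allow_pickle=True).item()
    c=(np.atleast_2d(P)-g['position'])@R.from_euler('xyz',g['orientation']).as_matrix()
    return (c@g['intrinsics'].T/c[:,2:])[:,:2]
def tf(p,P):
    P=np.atleast_2d(P); c,s=np.cos(p[2]),np.sin(p[2])
    return np.c_[p[0]+c*P[:,0]-s*P[:,1],p[1]+s*P[:,0]+c*P[:,1],P[:,2]]
def fit(obs,p0):
    f=lambda p:np.concatenate([(proj(n,tf(p,M))-px).ravel() for n,M,px in obs])
    r=least_squares(f,p0,loss='soft_l1'); print(r.x.round(4)); print(r.fun.reshape(-1,2).round(1).tolist()); return r.x
E
python3 - <<'E'
from h import *
T=lambda a:np.array(a)/5+[335,195]; S=lambda a:np.array(a)/4+[265,245]; Q=lambda a:np.array(a)/5+[155,120]
w,y=.0165,.034
roof=np.array([[w,y,.122],[w,-y,.122],[-w,-y,.122],[-w,y,.122]])
e=fit([('top',roof,T([[312,150],[468,185],[450,262],[300,228]])),
 ('side',roof,S([[278,60],[340,165],[270,185],[215,78]])),
 ('side',[[-.022,-.132,.097],[.022,-.132,.097]],S([[355,415],[458,385]])),
 ('top',[[.022,-.132,.097],[-.022,-.132,.097]],T([[662,228],[645,322]]))],[.45,-.15,0.1])
k=np.tan(.14)*.055; k=.055*np.sin(.14);h=.055*np.cos(.14)
# rack peg-root frame: front face x=0, peg at y=0
r=fit([('top',[[0,0,.135],[-h,0,.135+k]],Q([[377,240],[395,367]])),
 ('top',[[0,.085,.135],[0,-.085,.135],[-h,.085,.135+k],[-h,-.085,.135+k]],Q([[180,280],[572,205],[193,407],[592,328]])),
],[.6,.2,.1])
print('ej extra base',proj('top',tf(e,[[.035,.125,.01],[-.035,.125,.01],[-.035,-.15,.01]])),'vs',T([[93,90],[67,220],[607,348]]))
pts=tf(r,[[0,0,.135],[-h,0,.135+k],[0,.085,.135],[-h,.085,.135+k],[0,-.085,.135],[-h,-.085,.135+k]])
print(pts.round(4)); q=proj('side',pts); print(q.round(1))
s=cv2.imread('pics/side0.png')[110:235,220:350]; s=cv2.resize(s,None,fx=4.5,fy=4.5,interpolation=cv2.INTER_CUBIC)
cv2.imwrite('pics/rs.png',s); print(((q-[220,110])*4.5).round())
print('trough',tf(e,[[0,.072,.01]]),'face',tf(e,[[0,-.132,.08]]))
E
```

```text
[ 0.4645 -0.1803 -0.2596]
[[0.0, -0.3], [-0.5, 0.1], [0.1, -0.4], [-0.7, -1.0], [-0.3, -1.1], [0.6, -0.3], [-0.8, 0.2], [-2.5, -0.8], [-0.2, 1.9], [1.0, 0.5], [0.7, -0.2], [0.5, 0.5]]
[0.6173 0.2067 0.1735]
[[-0.0, 0.9], [-0.2, -0.5], [0.2, 0.4], [-0.2, 0.5], [0.2, -0.8], [-0.0, -0.4]]
ej extra base [[353.11918899 211.67649433]
 [346.82365697 239.30319736]
 [456.40886953 265.68067532]] vs [[353.6 213. ]
 [348.4 239. ]
 [456.4 264.6]]
[[0.6173 0.2067 0.135 ]
 [0.5637 0.1973 0.1427]
 [0.6027 0.2904 0.135 ]
 [0.549  0.281  0.1427]
 [0.632  0.123  0.135 ]
 [0.5783 0.1136 0.1427]]
[[283.2 146. ]
 [265.1 151.7]
 [259.2 133.7]
 [241.1 138.8]
 [309.5 159.4]
 [291.4 165.8]]
[[285. 162.]
 [203. 188.]
 [176. 107.]
 [ 95. 130.]
 [403. 222.]
 [321. 251.]]
trough [[ 0.48301    -0.11074333  0.01      ]] face [[ 0.43064165 -0.30790711  0.08      ]]
```

View pics/rs.png

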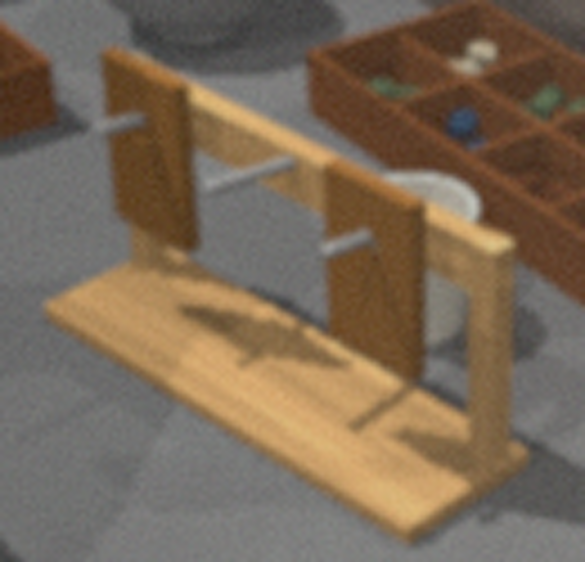

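The middle peg is free at side-crop root (290,162) and tip (205,188). The fit predicts (285,162) and (203,188), so it agrees to about 1 px. Ejector yaw is -0.26 and rack yaw is 0.174. Next I'll write the planning helper and start moving.

```bash
cat >> h.py <<'E'
EJ=np.array([.4645,-.1803,-.2596]); RK=np.array([.6173,.2067,.1735]) # RK origin: peg root
YE=EJ[2]+np.pi/2; YR=RK[2]+np.pi/2
def rows(target,yaw,n,p0=None,R0=None,grip=1,show=True):
    "local rows from the measured pose to a tool-down target in n rows"
    if p0 is None:
        o=observe(); p0=o['position']; R0=R.from_euler('xyz',o['tool_rot'])
    R1=R.from_euler('xyz',[np.pi,0,yaw]); target=np.asarray(target)
    rv=(R0.inv()*R1).as_rotvec(); out=[]
    for i in range(n):
        Rc=R0*R.from_rotvec(rv*i/n)
        d=Rc.inv().apply((target-p0)/n)/.02
        out.append(list(d.round(3))+list((rv/n/np.radians(6)).round(3))+[grip])
    if show:
        for r in out: print([float(x) for x in r])
    return np.array(out)
E
python3 - <<'E'
from h import *
print(tf(EJ,[[0,-.175,.2]])); rows([.36,.40,.25],2.34,10,grip=-1)
E
```

```text
[[ 0.41957855 -0.34943623  0.2       ]]
[-1.126, -0.68, -0.095, -0.001, 0.0, 0.478, -1.0]
[-1.159, -0.623, -0.095, -0.001, 0.0, 0.478, -1.0]
[-1.189, -0.564, -0.096, -0.001, 0.0, 0.478, -1.0]
[-1.216, -0.504, -0.096, -0.001, 0.0, 0.478, -1.0]
[-1.239, -0.442, -0.096, -0.001, 0.0, 0.478, -1.0]
[-1.26, -0.38, -0.096, -0.001, 0.0, 0.478, -1.0]
[-1.277, -0.316, -0.096, -0.001, 0.0, 0.478, -1.0]
[-1.291, -0.252, -0.096, -0.001, 0.0, 0.478, -1.0]
[-1.302, -0.187, -0.096, -0.001, 0.0, 0.478, -1.0]
[-1.31, -0.121, -0.096, -0.001, 0.0, 0.478, -1.0]
```

Emit:
move_arm(plan=[[[-0.85,-0.52,-0.1,0,0,0.5,-1],[-0.87,-0.47,-0.1,0,0,0.5,-1],[-0.89,-0.42,-0.1,0,0,0.5,-1],[-0.91,-0.38,-0.1,0,0,0.5,-1],[-0.93,-0.33,-0.1,0,0,0.5,-1],[-0.94,-0.28,-0.1,0,0,0.5,-1],[-0.96,-0.24,-0.1,0,0,0.5,-1],[-0.97,-0.19,-0.1,0,0,0.5,-1],[-0.98,-0.14,-0.1,0,0,0.5,-1],[-0.98,-0.09,-0.1,0,0,0.5,-1]]])

```text
clock: 1.1
position: [0.3159, 0.4466, 0.2515]
tool_rot: [-3.142, -0.0, 2.313]
force: [-1.2, 0.6, 0.2]
grip_width: 0.0003
finger_force: 0.0
```

Run:
```python
from h import *
o=observe();print(o['position'],o['tool_rot'],o['qpos'].round(2))
rows([.44,.23,.25],1.80,10,grip=-1)
```

```text
[0.31587711 0.44662972 0.25145015] [-3.14154837e+00 -4.65069826e-06  2.31273407e+00] [-1.16  0.38  0.12  1.79 -0.05  0.98 -0.27]
[-1.218, -0.274, 0.007, -0.0, 0.0, 0.49, -1.0]
[-1.23, -0.212, 0.007, -0.0, 0.0, 0.49, -1.0]
[-1.24, -0.148, 0.007, -0.0, 0.0, 0.49, -1.0]
[-1.245, -0.085, 0.007, -0.0, 0.0, 0.49, -1.0]
[-1.248, -0.021, 0.007, -0.0, 0.0, 0.49, -1.0]
[-1.248, 0.043, 0.007, -0.0, 0.0, 0.49, -1.0]
[-1.244, 0.107, 0.007, -0.0, 0.0, 0.49, -1.0]
[-1.237, 0.171, 0.007, -0.0, 0.0, 0.49, -1.0]
[-1.226, 0.234, 0.007, -0.0, 0.0, 0.49, -1.0]
[-1.213, 0.297, 0.007, -0.0, 0.0, 0.49, -1.0]
```

Emit:
move_arm(plan=[[[-0.98,-0.25,0,0,0,0.5,-1],[-0.99,-0.2,0,0,0,0.5,-1],[-1,-0.15,0,0,0,0.5,-1],[-1,-0.1,0,0,0,0.5,-1],[-1,-0.05,0,0,0,0.5,-1],[-1,0,0,0,0,0.5,-1],[-1,0.05,0,0,0,0.5,-1],[-1,0.1,0,0,0,0.5,-1],[-1,0.15,0,0,0,0.5,-1],[-1,0.2,0,0,0,0.5,-1]]])

```text
clock: 2.1
position: [0.4096, 0.2682, 0.2513]
tool_rot: [-3.142, -0.0, 1.789]
force: [0.4, 0.9, 0.7]
grip_width: -0.0
finger_force: 0.0
```

Run:
```python
from h import *
o=observe();print(o['position'],o['tool_rot'],o['qpos'].round(2))
rows([.44,.08,.23],YE,10,grip=-1)
rows([.4196,-.3494,.2],YE,22,p0=np.array([.44,.08,.23]),R0=R.from_euler('xyz',[np.pi,0,YE]),grip=-1)
```

```text
[0.40960375 0.26820963 0.25130712] [-3.14158344e+00 -7.93374871e-06  1.78921565e+00] [-0.95  0.29  0.3   1.94 -0.11  0.93 -0.37]
[-0.952, -0.056, 0.107, -0.0, -0.0, 0.456, -1.0]
[-0.953, -0.01, 0.107, -0.0, -0.0, 0.456, -1.0]
[-0.953, 0.036, 0.107, -0.0, -0.0, 0.456, -1.0]
[-0.95, 0.081, 0.107, -0.0, -0.0, 0.456, -1.0]
[-0.945, 0.126, 0.107, -0.0, -0.0, 0.456, -1.0]
[-0.938, 0.171, 0.107, -0.0, -0.0, 0.456, -1.0]
[-0.928, 0.216, 0.107, -0.0, -0.0, 0.456, -1.0]
[-0.917, 0.26, 0.107, -0.0, -0.0, 0.456, -1.0]
[-0.904, 0.304, 0.107, -0.0, -0.0, 0.456, -1.0]
[-0.888, 0.346, 0.107, -0.0, -0.0, 0.456, -1.0]
[-0.955, 0.206, 0.068, 0.0, 0.0, 0.0, -1.0]
[-0.955, 0.206, 0.068, 0.0, 0.0, 0.0, -1.0]
[-0.955, 0.206, 0.068, 0.0, 0.0, 0.0, -1.0]
[-0.955, 0.206, 0.068, 0.0, 0.0, 0.0, -1.0]
[-0.955, 0.206, 0.068, 0.0, 0.0, 0.0, -1.0]
[-0.955, 0.206, 0.068, 0.0, 0.0, 0.0, -1.0]
[-0.955, 0.206, 0.068, 0.0, 0.0, 0.0, -1.0]
[-0.955, 0.206, 0.068, 0.0, 0.0, 0.0, -1.0]
[-0.955, 0.206, 0.068, 0.0, 0.0, 0.0, -1.0]
[-0.955, 0.206, 0.068, 0.0, 0.0, 0.0, -1.0]
[-0.955, 0.206, 0.068, 0.0, 0.0, 0.0, -1.0]
[-0.955, 0.206, 0.068, 0.0, 0.0, 0.0, -1.0]
[-0.955, 0.206, 0.068, 0.0, 0.0, 0.0, -1.0]
[-0.955, 0.206, 0.068, 0.0, 0.0, 0.0, -1.0]
[-0.955, 0.206, 0.068, 0.0, 0.0, 0.0, -1.0]
[-0.955, 0.206, 0.068, 0.0, 0.0, 0.0, -1.0]
[-0.955, 0.206, 0.068, 0.0, 0.0, 0.0, -1.0]
[-0.955, 0.206, 0.068, 0.0, 0.0, 0.0, -1.0]
[-0.955, 0.206, 0.068, 0.0, 0.0, 0.0, -1.0]
[-0.955, 0.206, 0.068, 0.0, 0.0, 0.0, -1.0]
[-0.955, 0.206, 0.068, 0.0, 0.0, 0.0, -1.0]
[-0.955, 0.206, 0.068, 0.0, 0.0, 0.0, -1.0]
```

Emit:
move_arm(plan=[[[-0.95,-0.05,0.1,0,0,0.46,-1],[-0.95,0,0.1,0,0,0.46,-1],[-0.95,0.04,0.1,0,0,0.46,-1],[-0.95,0.08,0.1,0,0,0.46,-1],[-0.95,0.13,0.1,0,0,0.46,-1],[-0.94,0.17,0.1,0,0,0.46,-1],[-0.93,0.22,0.1,0,0,0.46,-1],[-0.92,0.26,0.1,0,0,0.46,-1],[-0.9,0.3,0.1,0,0,0.46,-1],[-0.89,0.35,0.1,0,0,0.46,-1]]])

```text
clock: 3.1
position: [0.4405, 0.08, 0.2311]
tool_rot: [3.142, 0.0, 1.308]
force: [-0.1, -0.7, 0.2]
grip_width: -0.0001
finger_force: 0.0
```

Emit:
move_arm(plan=[[[-0.95,0.2,0.05,0,0,0,-1],[-0.95,0.2,0.05,0,0,0,-1],[-0.95,0.2,0.05,0,0,0,-1],[-0.95,0.2,0.05,0,0,0,-1],[-0.95,0.2,0.05,0,0,0,-1],[-0.95,0.2,0.05,0,0,0,-1],[-0.95,0.2,0.05,0,0,0,-1],[-0.95,0.2,0.05,0,0,0,-1],[-0.95,0.2,0.05,0,0,0,-1],[-0.95,0.2,0.05,0,0,0,-1]]])

```text
clock: 4.1
position: [0.43, -0.1139, 0.2212]
tool_rot: [3.141, 0.0, 1.31]
force: [0.5, -0.2, 0.4]
grip_width: -0.0
finger_force: 0.0
```

Run:
```python
from h import *
o=observe();print(o['position'],o['tool_rot'],o['qpos'].round(2))
print((rows([.4196,-.3494,.2],YE,10,grip=-1,show=0)[0]*10).round(2))
```

```text
[ 0.43001681 -0.11394692  0.22118736] [3.14148605e+00 1.15020389e-04 1.30987376e+00] [-0.33  0.28  0.56  2.08 -0.2   0.83  0.09]
[-1.151e+01  2.530e+00  1.060e+00  0.000e+00  0.000e+00 -1.000e-02
 -1.000e+01]
```

Emit:
move_arm(plan=[[[-1,0.25,0.05,0,0,0,-1],[-1,0.25,0.05,0,0,0,-1],[-1,0.25,0.05,0,0,0,-1],[-1,0.25,0.05,0,0,0,-1],[-1,0.25,0.05,0,0,0,-1],[-1,0.25,0.05,0,0,0,-1],[-1,0.25,0.05,0,0,0,-1],[-1,0.25,0.05,0,0,0,-1],[-1,0.25,0.05,0,0,0,-1],[-1,0.25,0.05,0,0,0,-1]]])

```text
clock: 5.1
position: [0.4267, -0.3201, 0.2111]
tool_rot: [-3.141, 0.0, 1.31]
force: [-0.2, -0.1, 0.5]
grip_width: -0.0003
finger_force: 0.0
```

Emit:
move_arm(plan=[[[-0.75,0,0.5,0,0,0,-1],[-0.75,0,0.5,0,0,0,-1],[0,0,0.8,0,0,0,-1],[0,0,0.8,0,0,0,-1],[0,0,0.8,0,0,0,-1],[0,0,0.8,0,0,0,-1],[0,0,0.8,0,0,0,-1],[0,0,0.8,0,0,0,-1],[0,0,0.8,0,0,0,-1],[0,0,0.2,0,0,0,-1]]])

```text
clock: 6.1
position: [0.4185, -0.3478, 0.0738]
tool_rot: [-3.139, -0.0, 1.31]
force: [-0.5, 1.1, 1.1]
grip_width: 0.0003
finger_force: 0.0
```

Run:
```python
from h import *
o=observe();print(o['position'],o['tool_rot'],o['qpos'].round(2),o['force'])
t=tf(EJ,[[0,-.146,.072]])[0];print(t)
print((rows(t,YE,10,grip=-1,show=0)[0]*10).round(2))
g=snap('side','push0');im=g['color'][:,:,::-1][200:400,220:460]
cv2.imwrite('pics/push0.png',cv2.resize(im,None,fx=3,fy=3,interpolation=cv2.INTER_CUBIC))
```

```text
[ 0.41852792 -0.3477784   0.07382192] [-3.13945856e+00 -2.54456988e-04  1.31013661e+00] [ 0.29  0.67  0.42  1.95 -0.45  0.62  0.74] [-0.54674622  1.09048783  1.08194418]
[ 0.42702268 -0.32140794  0.072     ]
[  1.38   0.07   0.09  -0.02  -0.    -0.01 -10.  ]
```

View pics/push0.png

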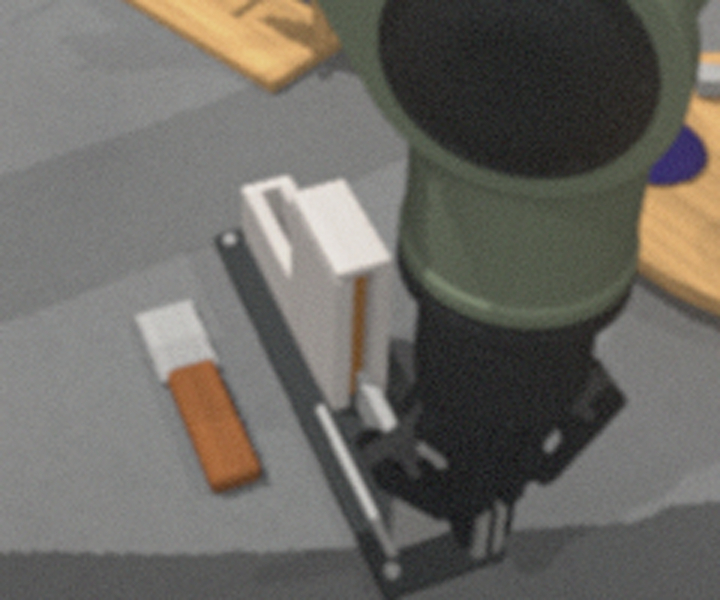

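The closed fingers stand behind the thumb plate, around (480,520) in the crop. The gripper body is above plate and sleeve height, so I'll push along tool +x.

Emit:
move_arm(plan=[[[0.6,0,0.05,0,0,0,-1],[0.6,0,0.05,0,0,0,-1],[0.4,0,0,0,0,0,-1],[0.4,0,0,0,0,0,-1],[0.4,0,0,0,0,0,-1],[0.4,0,0,0,0,0,-1],[0.4,0,0,0,0,0,-1],[0.4,0,0,0,0,0,-1],[0.4,0,0,0,0,0,-1],[0.4,0,0,0,0,0,-1]]])

```text
clock: 7.15
position: [0.4423, -0.2631, 0.0737]
tool_rot: [3.14, 0.002, 1.311]
force: [-2.0, -10.0, -0.4]
grip_width: 0.0002
finger_force: 5.2
```

Run:
```python
from h import *
o=observe();print(o['position'],o['force'],(rows(tf(EJ,[[0,-.065,.072]])[0],YE,10,show=0)[0]*10).round(2))
```

```text
[ 0.44231146 -0.26308654  0.07373958] [-2.01956671 -9.99869287 -0.41133807] [ 1.04  0.01  0.09  0.01  0.02 -0.   10.  ]
```

Emit:
move_arm(plan=[[[0.25,0,0,0,0,0,-1],[0.25,0,0,0,0,0,-1],[0.25,0,0,0,0,0,-1],[0.2,0,0,0,0,0,-1],[0.1,0,0,0,0,0,-1],[0,0,0,0,0,0,-1],[0,0,0,0,0,0,-1],[0,0,0,0,0,0,-1],[0,0,0,0,0,0,-1],[0,0,0,0,0,0,-1]]])

```text
clock: 8.15
position: [0.4476, -0.2432, 0.0737]
tool_rot: [3.14, 0.002, 1.311]
force: [-2.9, -9.7, -0.2]
grip_width: -0.0001
finger_force: 5.1
```

Run:
```python
from h import *
o=observe();print(o['position'],o['force'],(rows(tf(EJ,[[0,-.065,.072]])[0],YE,10,show=0)[0]*10).round(2))
g=snap('top','push1');im=g['color'][:,:,::-1][185:285,330:480]
cv2.imwrite('pics/push1.png',cv2.resize(im,None,fx=5,fy=5,interpolation=cv2.INTER_CUBIC))
```

```text
[ 0.44755491 -0.243152    0.07370777] [-2.86755863 -9.68193332 -0.24926641] [ 0.    0.01  0.09  0.01  0.02 -0.   10.  ]
```

View pics/push1.png

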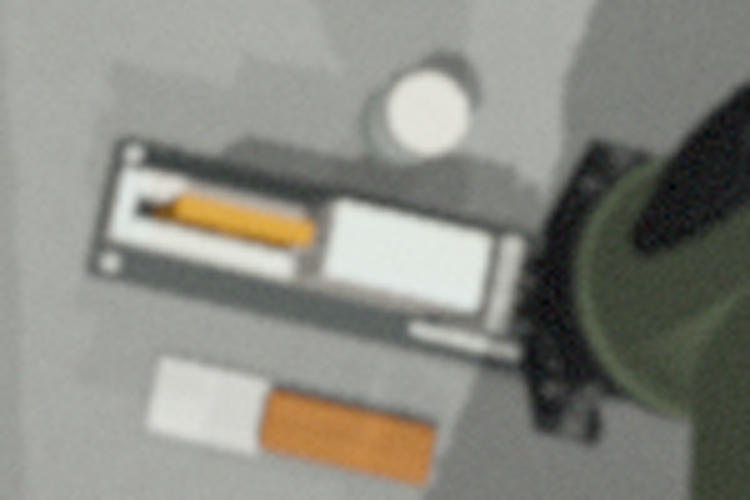

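The tile has come out into the trough (crop 175–315, 220) and the plate is close to the sleeve. I'll press the last few mm until the force shows the stop.

Emit:
move_arm(plan=[[[0.1,0,0,0,0,0,-1],[0.1,0,0,0,0,0,-1],[0,0,0,0,0,0,-1],[0,0,0,0,0,0,-1],[0,0,0,0,0,0,-1],[0,0,0,0,0,0,-1],[0,0,0,0,0,0,-1],[0,0,0,0,0,0,-1],[0,0,0,0,0,0,-1],[0,0,0,0,0,0,-1]]])

```text
clock: 9.2
position: [0.4481, -0.241, 0.0738]
tool_rot: [3.14, 0.004, 1.309]
force: [-5.0, -19.6, -3.5]
grip_width: 0.0001
finger_force: 10.7
```

The force jumped to 20 N, so the slide is at its stop. Retracting.

Emit:
move_arm(plan=[[[-0.3,0,0,0,0,0,-1],[-0.5,0,0,0,0,0,-1],[-0.5,0,0,0,0,0,-1],[-0.5,0,0,0,0,0,-1],[-0.5,0,0,0,0,0,-1],[-0.5,0,0,0,0,0,-1],[-0.7,0,0,0,0,0,-1],[-0.8,0,0,0,0,0,-1],[-0.8,0,0,0,0,0,-1],[-0.8,0,0,0,0,0,-1]]])

```text
clock: 10.2
position: [0.4182, -0.3528, 0.0733]
tool_rot: [-3.141, -0.001, 1.312]
force: [-0.1, 0.0, -0.1]
grip_width: -0.0002
finger_force: 0.0
```

Emit:
move_arm(plan=[[[-0.5,0,-0.5,0,0,0,-1],[0,0,-1,0,0,0,-1],[0,0,-1,0,0,0,-1],[0,0,-1,0,0,0,-1],[0,0,-1,0,0,0,-1],[0,0,-1,0,0,0,-1],[0,0,-1,0,0,0,-1],[0.5,0,-1,0,0,0,0],[1,0,-0.5,0,0,0,0],[1,0,0,0,0,0,0]]])

```text
clock: 11.2
position: [0.429, -0.3134, 0.2353]
tool_rot: [3.139, -0.0, 1.311]
force: [-0.2, 0.7, -0.5]
grip_width: 0.0421
finger_force: 0.0
```

Run:
```python
from h import *
o=observe();print(o['position'],o['force'],o['grip_width'],o['qpos'].round(2))
print(tf(EJ,[[0,.072,.2]])[0],(rows(tf(EJ,[[0,.072,.2]])[0],YE,10,show=0)[0]*10).round(2))
g=snap('top','rel');im=g['color'][:,:,::-1][185:285,330:480]
cv2.imwrite('pics/rel.png',cv2.resize(im,None,fx=5,fy=5,interpolation=cv2.INTER_CUBIC))
```

```text
[ 0.42904492 -0.31341948  0.23531939] [-0.15587936  0.72415242 -0.50592526] 0.04209415850739292 [ 0.1   0.42  0.57  1.87 -0.28  0.93  0.53]
[ 0.48298197 -0.11071252  0.2       ] [10.49  0.    1.77  0.02 -0.    0.   10.  ]
```

View pics/rel.png

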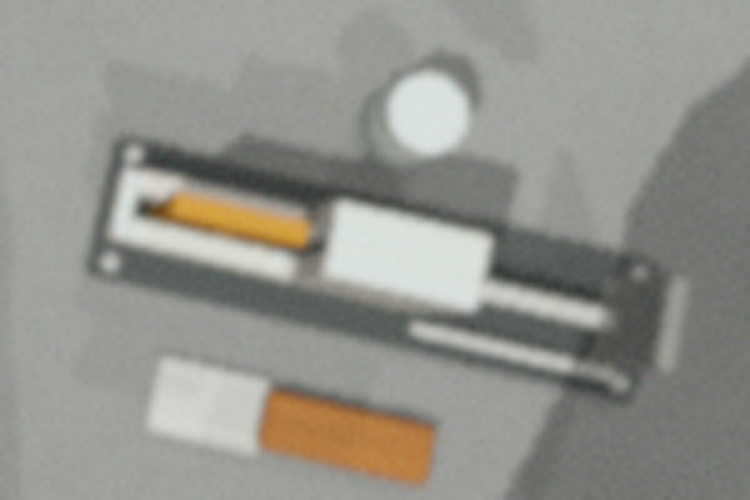

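The slide is back out (plate at crop 672,325) and the tile stands in the trough with its top centre at crop (241,221). I'll check that against the model.

Run:
```python
from h import *
px=np.array([241,221])/5+[330,185]
for y in (.070,.072,.074): print(y,proj('top',tf(EJ,[[0,y,.11]])),px)
w=.005
c=tf(EJ,[[w,.102,.11],[-w,.102,.11],[w,.042,.11],[-w,.042,.11]]);print(((proj('top',c)-[330,185])*5).round())
```

```text
0.07 [[378.67534846 228.54830891]] [378.2 229.2]
0.072 [[377.78707139 228.33517099]] [378.2 229.2]
0.074 [[376.89885795 228.12204833]] [378.2 229.2]
[[175. 190.]
 [170. 212.]
 [308. 222.]
 [303. 244.]]
```

Emit:
move_arm(plan=[[[1,0,0,0,0,0,0],[1,0,0,0,0,0,0],[1,0,0,0,0,0,0],[1,0,0,0,0,0,0],[1,0,0,0,0,0,0],[1,0,0,0,0,0,0],[1,0,0,0,0,0,0],[1,0,0,0,0,0,0],[1,0,0.5,0,0,0,0],[1,0,0.5,0,0,0,0]]])

```text
clock: 12.25
position: [0.48, -0.1194, 0.2137]
tool_rot: [3.141, -0.001, 1.312]
force: [-0.0, -0.4, -0.8]
grip_width: 0.0433
finger_force: 0.0
```

Run:
```python
from h import *
print((rows(tf(EJ,[[-.001,.0715,.089]])[0],YE,10,show=0)[0]*10).round(2))
```

```text
[ 0.43 -0.02  6.24  0.   -0.01  0.01 10.  ]
```

Emit:
move_arm(plan=[[[0.22,0,0.7,0,0,0,0],[0.21,-0.02,0.7,0,0,0,0],[0,0,0.7,0,0,0,0],[0,0,0.7,0,0,0,0],[0,0,0.7,0,0,0,0],[0,0,0.7,0,0,0,0],[0,0,0.7,0,0,0,0],[0,0,0.7,0,0,0,0],[0,0,0.64,0,0,0,0],[0,0,0,0,0,0,0]]])

```text
clock: 13.25
position: [0.4811, -0.1117, 0.0876]
tool_rot: [-3.14, 0.0, 1.312]
force: [0.4, 0.4, 0.4]
grip_width: 0.0425
finger_force: 0.0
```

Emit:
move_arm(plan=[[[0,0,0,0,0,0,-0.3],[0,0,0,0,0,0,-0.5],[0,0,0,0,0,0,-0.65],[0,0,0,0,0,0,-0.75],[0,0,0,0,0,0,-1],[0,0,0,0,0,0,-1],[0,0,0,0,0,0,-1],[0,0,0,0,0,0,-1],[0,0,0,0,0,0,-1],[0,0,0,0,0,0,-1]]], grip_force=50)

```text
clock: 14.25
position: [0.4822, -0.1119, 0.089]
tool_rot: [3.14, -0.0, 1.312]
force: [0.3, 0.5, 6.3]
grip_width: 0.009
finger_force: 49.6
```

Emit:
move_arm(plan=[[[0,0,-0.2,0,0,0,-1],[0,0,-0.5,0,0,0,-1],[0,0,-0.8,0,0,0,-1],[0,0,-0.8,0,0,0,-1],[0,0,-0.8,0,0,0,-1],[0,0,-0.8,0,0,0,-1],[0,0,-0.8,0,0,0,-1],[0,0,-0.8,0,0,0,-1],[0,0,-0.5,0,0,0,-1],[0,0,0,0,0,0,-1]]])

```text
clock: 15.25
position: [0.4822, -0.1119, 0.2098]
tool_rot: [3.14, -0.001, 1.312]
force: [0.9, 0.2, -2.0]
grip_width: 0.0088
finger_force: 48.9
```

Run:
```python
from h import *
c=np.array([.4822,-.1119])-EJ[:2]; a=EJ[2]
print('tcp in ej',np.cos(a)*c[0]+np.sin(a)*c[1],-np.sin(a)*c[0]+np.cos(a)*c[1])
k=np.tan(.14)
t=tf(RK,[[-.100,0,.135+.1*k*0+.008+.013]])[0]; print(t,YR)
rows(t+[0,0,.04],YR,20,grip=-1)
```

```text
tcp in ej -0.0004509465387504165 0.07065158630362935
[0.51880134 0.18943691 0.156     ] 1.7442963267948965
[0.752, -0.104, 0.035, 0.001, -0.0, -0.206, -1.0]
[0.754, -0.088, 0.035, 0.001, -0.0, -0.206, -1.0]
[0.756, -0.072, 0.035, 0.001, -0.0, -0.206, -1.0]
[0.757, -0.055, 0.035, 0.001, -0.0, -0.206, -1.0]
[0.758, -0.039, 0.035, 0.001, -0.0, -0.206, -1.0]
[0.759, -0.023, 0.035, 0.001, -0.0, -0.206, -1.0]
[0.759, -0.006, 0.035, 0.001, -0.0, -0.206, -1.0]
[0.759, 0.01, 0.035, 0.001, -0.0, -0.206, -1.0]
[0.758, 0.027, 0.035, 0.001, -0.0, -0.206, -1.0]
[0.758, 0.043, 0.035, 0.001, -0.0, -0.206, -1.0]
[0.757, 0.059, 0.035, 0.001, -0.0, -0.206, -1.0]
[0.755, 0.076, 0.035, 0.001, -0.0, -0.206, -1.0]
[0.753, 0.092, 0.035, 0.001, -0.0, -0.206, -1.0]
[0.751, 0.108, 0.035, 0.001, -0.0, -0.206, -1.0]
[0.749, 0.124, 0.035, 0.001, -0.0, -0.206, -1.0]
[0.746, 0.141, 0.035, 0.001, -0.0, -0.206, -1.0]
[0.743, 0.157, 0.035, 0.001, -0.0, -0.206, -1.0]
[0.739, 0.173, 0.035, 0.001, -0.0, -0.206, -1.0]
[0.735, 0.189, 0.035, 0.001, -0.0, -0.206, -1.0]
[0.731, 0.205, 0.035, 0.001, -0.0, -0.206, -1.0]
```

Emit:
move_arm(plan=[[[0.75,-0.1,0.035,0,0,-0.206,-1],[0.75,-0.09,0.035,0,0,-0.206,-1],[0.755,-0.07,0.035,0,0,-0.206,-1],[0.755,-0.055,0.035,0,0,-0.206,-1],[0.76,-0.04,0.035,0,0,-0.206,-1],[0.76,-0.02,0.035,0,0,-0.206,-1],[0.76,0,0.035,0,0,-0.206,-1],[0.76,0.01,0.035,0,0,-0.206,-1],[0.76,0.03,0.035,0,0,-0.206,-1],[0.76,0.04,0.035,0,0,-0.206,-1]]])

```text
clock: 16.25
position: [0.5004, 0.04, 0.2014]
tool_rot: [3.142, 0.0, 1.529]
force: [0.4, -0.0, 0.0]
grip_width: 0.0091
finger_force: 48.8
```

Emit:
move_arm(plan=[[[0.755,0.06,0.035,0,0,-0.206,-1],[0.755,0.075,0.035,0,0,-0.206,-1],[0.755,0.09,0.035,0,0,-0.206,-1],[0.75,0.11,0.035,0,0,-0.206,-1],[0.75,0.125,0.035,0,0,-0.206,-1],[0.745,0.14,0.035,0,0,-0.206,-1],[0.745,0.16,0.035,0,0,-0.206,-1],[0.74,0.175,0.035,0,0,-0.206,-1],[0.735,0.19,0.035,0,0,-0.206,-1],[0.73,0.205,0.035,0,0,-0.206,-1]]])

```text
clock: 17.25
position: [0.519, 0.1907, 0.1944]
tool_rot: [-3.142, 0.0, 1.745]
force: [-0.3, -0.2, -1.7]
grip_width: 0.0089
finger_force: 48.8
```

Run:
```python
from h import *
# hole centre at peg axis height just before the tip
t=tf(RK,[[-.085,0,.135+.0077+.0005+.013]])[0]
print(t,(rows(t,YR,10,show=0)[0]*10).round(2))
```

```text
[0.53357614 0.19202638 0.1562    ] [-0.06  0.73  1.91 -0.    0.    0.01 10.  ]
```

Emit:
move_arm(plan=[[[-0.03,0,0.4,0,0,0,-1],[-0.03,0,0.4,0,0,0,-1],[0,0,0.4,0,0,0,-1],[0,0,0.4,0,0,0,-1],[0,0.2,0.3,0,0,0,-1],[0,0.25,0,0,0,0,-1],[0,0.25,0,0,0,0,-1],[0,0,0,0,0,0,-1],[0,0,0,0,0,0,-1],[0,0,0,0,0,0,-1]]])

```text
clock: 18.25
position: [0.5328, 0.1907, 0.1567]
tool_rot: [3.141, -0.0, 1.743]
force: [-0.7, -0.0, -1.9]
grip_width: 0.0089
finger_force: 48.8
```

Run:
```python
from h import *
o=observe(); print(o['position'],o['tool_rot'])
c=o['position'][:2]-RK[:2];a=RK[2];print('rk',np.cos(a)*c[0]+np.sin(a)*c[1],-np.sin(a)*c[0]+np.cos(a)*c[1])
s=snap('side','ins_s')['color'][:,:,::-1];t=snap('top','ins_t')['color'][:,:,::-1]
A=cv2.resize(s[125:225,205:305],None,fx=4,fy=6,interpolation=cv2.INTER_CUBIC)
A=cv2.resize(s[110:210,215:315],None,fx=4,fy=4,interpolation=cv2.INTER_CUBIC)
B=cv2.resize(t[140:240,185:285],None,fx=4,fy=4,interpolation=cv2.INTER_CUBIC)
cv2.imwrite('pics/ins.png',np.hstack([A,B]))
h=tf(RK,[[-.085-.005,0,o['position'][2]-.013],[-.055,0,.1427],[-.09,.03,o['position'][2]-.079],[-.09,-.03,o['position'][2]-.079],[-.09,.03,o['position'][2]+.021],[-.09,-.03,o['position'][2]+.021]])
print(((proj('side',h)-[215,110])*4).round(),((proj('top',h)-[185,140])*4+[400,0]).round())
```

```text
[0.53280994 0.1907459  0.15669462] [ 3.14139721e+00 -1.31490505e-04  1.74328991e+00]
rk -0.08597574827022451 -0.0011289845044288645
[[151. 189.]
 [200. 167.]
 [126. 269.]
 [195. 310.]
 [111. 115.]
 [183. 154.]] [[606. 277.]
 [595. 213.]
 [578. 299.]
 [683. 279.]
 [532. 281.]
 [651. 258.]]
```

View pics/ins.png

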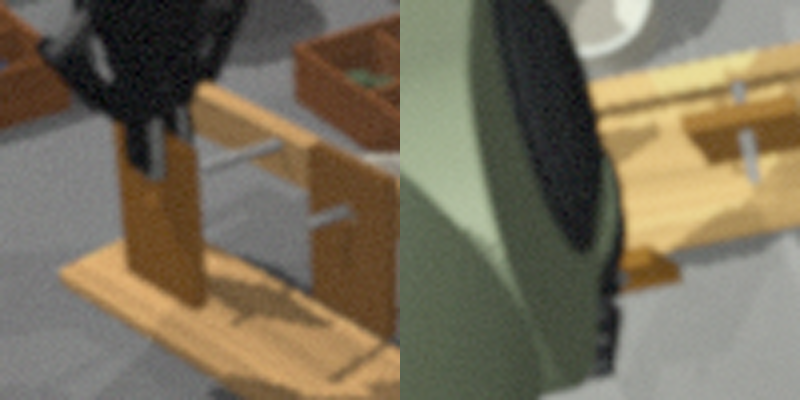

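The left half (side) shows the tile with its bottom-left corner at (128,268), against (126,269) predicted. The peg tip appears at (203,168), against (200,167). The alignment is good apart from 1.1 mm sideways, so I'll correct that and begin inserting slowly.

Emit:
move_arm(plan=[[[0.055,0,0.05,0,0,0,-1],[0,0.2,0,0,0,0,-1],[0,0.2,0,0,0,0,-1],[0,0.2,0,0,0,0,-1],[0,0.2,0,0,0,0,-1],[0,0.2,0,0,0,0,-1],[0,0.2,0,0,0,0,-1],[0,0.2,0,0,0,0,-1],[0,0.2,0.03,0,0,0,-1],[0,0.2,0.03,0,0,0,-1]]])

```text
clock: 19.35
position: [0.5685, 0.1981, 0.1542]
tool_rot: [-3.142, -0.0, 1.743]
force: [0.5, 0.1, -1.1]
grip_width: 0.0089
finger_force: 48.8
```

```bash
cat >> h.py <<'E'
def rk():
    o=observe(); c=o['position'][:2]-RK[:2];a=RK[2]
    print('rk',np.round([np.cos(a)*c[0]+np.sin(a)*c[1],-np.sin(a)*c[0]+np.cos(a)*c[1],o['position'][2]-.013-.135],4),o['force'].round(1),o['moment'].round(2),o['tool_rot'].round(3))
E
python3 -c "from h import *; rk()"
```

```text
rk [-0.0496 -0.0001  0.0062] [ 0.5  0.1 -1.1] [-0.02  0.   -0.04] [-3.142 -0.     1.743]
```

Emit:
move_arm(plan=[[[0,0.15,0.015,0,0,0,-1],[0,0.15,0.015,0,0,0,-1],[0,0.15,0.015,0,0,0,-1],[0,0.15,0.015,0,0,0,-1],[0,0.15,0.015,0,0,0,-1],[0,0.15,0.015,0,0,0,-1],[0,0.1,0.01,0,0,0,-1],[0,0,0,0,0,0,-1],[0,0,0,0,0,0,-1],[0,0,0,0,0,0,-1]]])

```text
clock: 20.35
position: [0.5877, 0.2014, 0.1523]
tool_rot: [-3.141, -0.0, 1.743]
force: [0.2, -0.2, -1.9]
grip_width: 0.0088
finger_force: 48.8
```

```bash
python3 -c "from h import *; rk()"
```

```text
rk [-0.03   -0.0001  0.0043] [ 0.2 -0.2 -1.9] [-0.    0.04  0.01] [-3.141 -0.     1.743]
```

Emit:
move_arm(plan=[[[0,0,0.05,0,0,0,-1],[0,0,0.05,0,0,0,-1],[0,0,0.05,0,0,0,-1],[0,0,0.05,0,0,0,-1],[0,0,0,0,0,0,-1],[0,0,0,0,0,0,-1],[0,0,0,0,0,0,-1],[0,0,0,0,0,0,-1],[0,0,0,0,0,0,-1],[0,0,0,0,0,0,-1]]])

```text
clock: 21.35
position: [0.5879, 0.2014, 0.1485]
tool_rot: [3.141, -0.0, 1.743]
force: [-0.9, -0.5, 5.3]
grip_width: 0.009
finger_force: 49.7
```

```bash
python3 -c "from h import *; rk()"
```

```text
rk [-0.0299 -0.0002  0.0005] [-0.9 -0.5  5.3] [-0.07  0.46  0.01] [ 3.141 -0.     1.743]
```

Contact shows the weight is on the peg (+5 N), so I'll open gently.

Emit:
move_arm(plan=[[[0,0,0,0,0,0,-0.76],[0,0,0,0,0,0,-0.74],[0,0,0,0,0,0,-0.72],[0,0,0,0,0,0,-0.7],[0,0,0,0,0,0,-0.65],[0,0,0,0,0,0,-0.6],[0,0,0,0,0,0,-0.5],[0,0,0,0,0,0,-0.45],[0,0,0,0,0,0,-0.45],[0,0,0,0,0,0,-0.45]]], grip_force=20)

```text
clock: 22.35
position: [0.5879, 0.2014, 0.1483]
tool_rot: [3.142, -0.0, 1.743]
force: [-0.2, -0.8, -0.3]
grip_width: 0.0236
finger_force: 0.0
```

```bash
python3 -c "from h import *; rk()"
```

```text
rk [-0.0299 -0.0001  0.0003] [-0.2 -0.8 -0.3] [0.   0.01 0.02] [ 3.142 -0.     1.743]
```

Force is zero, so the fingers are free. Rising straight up, then I'll compare pictures numerically.

Emit:
move_arm(plan=[[[0,0,-0.2,0,0,0,-0.45],[0,0,-0.3,0,0,0,-0.45],[0,0,-0.4,0,0,0,-0.45],[0,0,-0.5,0,0,0,-0.45],[0,0,-0.8,0,0,0,-0.45],[0,0,-1,0,0,0,-0.45],[0,0,-1,0,0,0,-0.45],[0,0,-1,0,0,0,-0.45],[0,0,-1,0,0,0,-0.45],[0,0,0,0,0,0,-0.45]]])

```text
clock: 23.35
position: [0.5889, 0.2015, 0.2757]
tool_rot: [3.137, -0.001, 1.743]
force: [0.0, 0.2, -0.2]
grip_width: 0.0235
finger_force: 0.0
```

Emit:
move_arm(plan=[[[0,-0.8,-0.5,0,0,0,-0.45],[0,-0.8,-0.5,0,0,0,-0.45],[0,-0.8,-0.5,0,0,0,-0.45],[0,-0.8,0,0,0,0,-0.45],[0,-0.8,0,0,0,0,-0.45],[0,0,0,0,0,0,-0.45],[0,0,0,0,0,0,-0.45],[0,0,0,0,0,0,-0.45],[0,0,0,0,0,0,-0.45],[0,0,0,0,0,0,-0.45]]])

```text
clock: 24.35
position: [0.5093, 0.1876, 0.3021]
tool_rot: [-3.141, 0.0, 1.743]
force: [0.5, 0.1, 0.6]
grip_width: 0.0235
finger_force: 0.0
```

Run:
```python
from h import *
rk()
a=snap('side','f1')['color'].astype(int);b=snap('side','f2')['color'].astype(int); t=cv2.imread('pics/side0.png')[:,:,::-1].astype(int)
# front-face outline of the tile hanging at x=-.030 (and a neighbour at -.024)
z=.1387-.0045
for y in (0,-.085):
  x=-.030 if y==0 else -.024
  c=tf(RK,[[x-.005,y+.03,z+.034],[x-.005,y-.03,z+.034],[x-.005,y-.03,z-.066],[x-.005,y+.03,z-.066]])
  q=proj('side',c); m=np.zeros((400,640),np.uint8); cv2.fillPoly(m,[q.round().astype(np.int32)],1); mm=cv2.erode(m,np.ones((3,3)))>0
  for im in(a,t): 
    p=im[mm]; brown=(p[:,0]-p[:,2]>25)&(p[:,0]<190); print(y,q.round().tolist(),p.mean(0).round(),p.std(0).round(),round(brown.mean(),2))
print('motion',abs(a-b)[110:200,225:330].mean())
# tile pixels new relative to the start image: bounding box
d=cv2.morphologyEx(((abs(a-t).sum(2)>60)[100:235,225:345]).astype(np.uint8),cv2.MORPH_OPEN,np.ones((3,3)))
for r in d[20:110:2]: print(''.join('.#'[v] for v in r[::1]))
```

```text
rk [-1.097e-01 -1.000e-04  1.541e-01] [0.5 0.1 0.6] [ 0.05  0.02 -0.02] [-3.141  0.     1.743]
0 [[262.0, 134.0], [280.0, 143.0], [282.0, 181.0], [265.0, 171.0]] [115.  80.  42.] [ 6.  8. 15.] 0.96
0 [[262.0, 134.0], [280.0, 143.0], [282.0, 181.0], [265.0, 171.0]] [121. 114. 105.] [15. 10. 18.] 0.24
-0.085 [[290.0, 146.0], [310.0, 156.0], [310.0, 195.0], [291.0, 184.0]] [104.  76.  48.] [ 7. 11. 18.] 0.92
-0.085 [[290.0, 146.0], [310.0, 156.0], [310.0, 195.0], [291.0, 184.0]] [111.  81.  51.] [ 8. 13. 20.] 0.93
motion 3.093121693121693
........................................................................................................................
........................................................................................................................
........................................................................................................................
........................................................................................................................
..........................................................................
[... 4186 characters left out ...]
.............................############################......................................
.........................................................######################..######.................................
..............................................................###############.#############.............................
.................................................................#############################..........................
....................................................................#############..........###..........................
........................................................................................................................
```

```bash
python3 -c "from h import *; print(job_done())"
```

```text
the job is handed in; nothing more can be done
None
```

The tile was ejected, the slide sprang back, and the tile now hangs by its hole on the free middle peg. The gripper is clear, and I handed the job in at about 24 s; I got no verdict back, and the final hang was checked only by comparing side-camera pixels.

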